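# Line up the violin maker's finger planes by size

### The job

Put the four brass finger planes away on the rack in order of size, one on each cork pad: the shortest on the pad at the end where the amber varnish jar stands, then each next longer one along the row, the longest at the end by the brass dish. Stand each on its sole in the middle of its pad, lying straight along the pad's long side (nose to the front or to the back, as you like), and leave the jar and the dish standing where they are.

Things in the scene. Friction and masses are not known exactly. Their poses are not given: they have to be found in the camera images.
- plane_tiny: Brass finger plane, the shortest of four: oval sole 32 mm long (its x), 18 mm wide (y), 5 mm thick; two flat upright side walls along x, 18 mm over their outsides, 19 mm long, 17 mm high from the underside; wooden wedge and steel blade between them. Loose, about 60 g. Grip across the walls at mid-length. Origin: centre of the underside; starts standing on the bench.
- plane_small: Brass finger plane, second shortest of four: oval sole 46 mm long (its x), 24 mm wide (y), 5 mm thick; two flat upright side walls along x, 24 mm over their outsides, 28 mm long, 21 mm high from the underside; wooden wedge and steel blade between them. Loose, about 110 g. Grip across the walls at mid-length. Origin: centre of the underside; starts standing on the bench.
- plane_medium: Brass finger plane, second longest of four: oval sole 60 mm long (its x), 30 mm wide (y), 5 mm thick; two flat upright side walls along x, 30 mm over their outsides, 36 mm long, 26 mm high from the underside; wooden wedge and steel blade between them. Loose, about 200 g. Grip across the walls at mid-length. Origin: centre of the underside; starts standing on the bench.
- plane_large: Brass finger plane, the longest of four: oval sole 76 mm long (its x), 38 mm wide (y), 5 mm thick; two flat upright side walls along x, 38 mm over their outsides, 46 mm long, 31 mm high from the underside; wooden wedge and steel blade between them. Loose, about 350 g. Grip across the walls at mid-length. Origin: centre of the underside; starts standing on the bench.
- pad_1: Fixed cork pad, leftmost (furthest towards +y) of four alike in a row on a dark wooden rack; 86 mm (its x, across the row) by 48 mm (y, along it), 3 mm thick, 85 mm between centres. Origin: centre of its underside, 15 mm above the bench (top at 18 mm). A fence along the rack's far side begins 50 mm from pad centres and stands 8 mm above the pads.
- pad_2: Fixed cork pad, second from the left of four alike in a row on a dark wooden rack; 86 mm (its x, across the row) by 48 mm (y, along it), 3 mm thick, 85 mm between centres. Origin: centre of its underside, 15 mm above the bench (top at 18 mm). A fence along the rack's far side begins 50 mm from pad centres and stands 8 mm above the pads.
- pad_3: Fixed cork pad, third from the left of four alike in a row on a dark wooden rack; 86 mm (its x, across the row) by 48 mm (y, along it), 3 mm thick, 85 mm between centres. Origin: centre of its underside, 15 mm above the bench (top at 18 mm). A fence along the rack's far side begins 50 mm from pad centres and stands 8 mm above the pads.
- pad_4: Fixed cork pad, rightmost (furthest towards -y) of four alike in a row on a dark wooden rack; 86 mm (its x, across the row) by 48 mm (y, along it), 3 mm thick, 85 mm between centres. Origin: centre of its underside, 15 mm above the bench (top at 18 mm). A fence along the rack's far side begins 50 mm from pad centres and stands 8 mm above the pads.
- varnish_jar: Small closed amber glass jar with a black cap, 48 mm in diameter, 55 mm tall, loose, standing on the bench just off one end of the rack, about 100 mm from the last pad's centre: beside pad_1 or beside pad_4, changing from start to start. Origin: centre of its underside.
- brass_dish: Small open brass dish, 54 mm in diameter, 22 mm tall, loose, on the bench just off the other end of the rack from the jar. Origin: centre of its underside. (A paint brush also lies on the bench beyond the rack; it plays no part.)
There are look-alikes about, which are no part of the job. Leave any purple or red look-alike of the plane_tiny alone.

How it is judged:
At the end, for the whole second after the job is handed in: From jar end to dish end, shortest to longest: each plane centred within 12 mm of its pad's centre, its length within 0.2 rad of the pad's long side (either way round), upright on the cork (tilt under 0.12 rad, underside 15 to 22 mm above the bench), released and at rest (((horizontal distance between varnish_jar and pad_1 below 0.16 m and horizontal distance between plane_tiny and pad_1 below 0.012 m and angle between the x axis of plane_tiny and the x axis of pad_1, either way round below 0.2 rad and horizontal distance between plane_small and pad_2 below 0.012 m and angle between the x axis of plane_small and the x axis of pad_2, either way round below 0.2 rad and horizontal distance between plane_medium and pad_3 below 0.012 m and angle between the x axis of plane_medium and the x axis of pad_3, either way round below 0.2 rad and horizontal distance between plane_large and pad_4 below 0.012 m and angle between the x axis of plane_large and the x axis of pad_4, either way round below 0.2 rad) or (horizontal distance between varnish_jar and pad_4 below 0.16 m and horizontal distance between plane_tiny and pad_4 below 0.012 m and angle between the x axis of plane_tiny and the x axis of pad_4, either way round below 0.2 rad and horizontal distance between plane_small and pad_3 below 0.012 m and angle between the x axis of plane_small and the x axis of pad_3, either way round below 0.2 rad and horizontal distance between plane_medium and pad_2 below 0.012 m and angle between the x axis of plane_medium and the x axis of pad_2, either way round below 0.2 rad and horizontal distance between plane_large and pad_1 below 0.012 m and angle between the x axis of plane_large and the x axis of pad_1, either way round below 0.2 rad)) and angle between each of plane_tiny, plane_small, plane_medium, plane_large's own z axis and vertical below 0.12 rad and height (world z) of plane_tiny between 0.015 and 0.022 m and linear speed of each of plane_tiny, plane_small, plane_medium, plane_large below 0.02 m/s and angular speed of each of plane_tiny, plane_small, plane_medium, plane_large below 0.2 rad/s and height (world z) of plane_small between 0.015 and 0.022 m and height (world z) of plane_medium between 0.015 and 0.022 m and height (world z) of plane_large between 0.015 and 0.022 m); the robot touches nothing.
It fails at once if the varnish jar was pushed more than 20 mm or tipped over (distance of varnish_jar from where it was at the start of the episode above 0.02 m or angle between varnish_jar's own z axis and vertical above 0.4 rad).
It fails at once if the brass dish was pushed more than 20 mm or tipped over (distance of brass_dish from where it was at the start of the episode above 0.02 m or angle between brass_dish's own z axis and vertical above 0.4 rad).
It also fails if it takes over 120 s, if anything falls off the work surface, if the arm or the gripper's body presses on something with over 40 N, if the wrist force passes 120 N, or if a joint passes its speed limit or range.

### The arm

A 6-joint arm with a two-finger parallel gripper is mounted at the origin on the work surface. World frame = base frame: x ahead of the robot, y to its left, z up, the work surface at z = 0. Lengths are in m, angles in rad, forces in N, time in s.
With the tool pointing down it reaches from about 0.35 to 0.775 m from the base axis. Payload 7.3 kg.
Tool frame: the origin (TCP) lies on the centre line of the jaws, within the pads' length; the fingertips stand 17 mm ahead of it and the grasp point (between the pads) lies 2 mm behind it (robot.tcp_to_tips is the distance from the TCP to the fingertips, in m); z points along the fingers, y is the line along which they close (so a half turn about z gives the same grasp; the last joint's range is limited). The gripper opens to 92 mm and grips with 3 to 60 N. Pads are 19 mm wide; open, the fingers measure 130 mm over their backs; the gripper's body (75 mm by 190 mm) begins 47 mm behind the grasp point.
Start: joints at [1.028, 0.342, 1.524, -0, 1.275, -0.146], TCP at [0.203, 0.484, 0.205] pointing down, gripper open.
Joint ranges: [-2.53, 2.53], [-0.77, 2.02], [0.04, 2.7], [-1, 4.14], [0.28, 2.66], [-3.11, 3.11]. Speed limits (rad/s): [2.57, 2.57, 3.14, 3.14, 3.14, 3.14].

### API

Orientations are given as [roll, pitch, yaw] about the fixed x, y, z axes, in that order (R = Rz(yaw) Ry(pitch) Rx(roll)).
In Python, from cell import robot gives the robot as it stands. The module is installed in compiled form; this text tells all that it offers.
- The arm moves only by the tool carry_out, never from a script. Its argument "commands" is a list of rows, each a list of 3 entries, a list of its own where there are three numbers: the shift along the tool's x, y, z in m, then the turn about the tool's z in rad, then the opening, from 0 (shut) to 1 (fully open). In form: [[[dx, dy, dz], yaw, claw], ...]. A call has 1 to 20 rows; each row shifts and turns the commanded pose from where the row before left it, along the tool's axes as they then stand; what a row does not reach is not made up. A row lasts 1/8 s, in which the tool goes at most 62.5 mm and 10.7 degrees, less where a joint would pass 70% of its speed; a pose out of reach is approached as far as the arm can. A call is refused whole if a number of a shift passes 0.0625 or a number of a turn 0.188, either way. A call with a gripper value outside its range is refused whole. The fingers move at their own pace and stop on an object; "newtons" is the grip in N (left out, the last holds). Time passes only in rows, so rows that do not move let the fingers close. It gives the time, the measured TCP pose, the force, the opening and the grip force at its end, in the units of the state.
- robot.observe(): the state, without advancing time (a new reading comes with each control period).
- robot.read_camera(name): name is "scene" or "top"; returns a dict with "pixels" (420x560x3 uint8, red, green, blue), "fx", "fy", "cx", "cy" (pixels), "view" (4x4, takes a point from world to camera coordinates). Camera axes: x right, y up, looking along -z (the intrinsics and any distortion apply to the point x, -y, -z); pixel columns grow to the right and rows downward; lengths in m; the calibration is good to about 2 mm. A picture is of the moment at which its call begins. There is no depth.
- robot.hand_in(): hands the job in; it is judged then, once.
Trained networks look in a picture, given as the dict that the camera call returned (one of the last four; its "shot" number tells which), for a name from the list of things; names that differ only in an ending like _2 or _b are one class to them, and where a whole thing is asked for, a point or a joint stands for the part that bears it (a point fixed in the world has none). Each returns a list of dicts, best first, with "p" (0 to 1); they miss things now and then, are a little off and sometimes report something else, mostly with a low value. They report only what shows in the picture. A call takes as long as a camera call. They do not tell look-alikes from the thing itself.
- robot.find_in(picture, name): "at" ([column, row] in pixels, amid what is visible of it).
- robot.tip_of(picture, name): "at" ([column, row] in pixels: a listed point, or the origin of a listed thing).
The state is a dict: "time": time; "qpos": joint angles; "qvel": joint speeds; "joint_efforts": joint torques, N m; "tool_pos": TCP position; "tool_rot": TCP orientation; "contact_force": force on the tool from outside, world axes, zero at the start; "torque": the same for the moment, N m; "opening": finger opening in m; "grip_force": force on a finger pad.
Only numpy, scipy, OpenCV 4.12 (cv2) and the standard library are available. Lean on these libraries where they do the work, as an engineer would, in place of code of your own. Each camera call takes 0.05 s, during which the arm holds its last target. There are 200 camera calls.

## Working session

There is one attempt and no reset: what is moved stays moved. The work goes in short steps, Python scripts to look and compute and a tool call to move; the robot and the scene stay as the last step left them, time stands still between calls to the robot, and variables do not carry over. Pictures are saved under pics/ and viewed, at most 14 in all, crops included, and the job is handed in when it is done.

Besides the shell and the picture viewer there is one more tool, called after "Emit:" in YAML: its name, and indented under it one key for each argument. carry_out: Moves the arm, as the interface text tells. Its arguments: {"type":"object","properties":{"commands":{"type":"array"},"newtons":{"type":"number"}},"required":["commands"]}

```bash
mkdir -p pics; cat > h.py <<'E'
import numpy as np, cv2
from cell import robot
def proj(pic,P):
    V=np.array(pic["view"]);p=V@np.append(P,1.);return np.array([pic["cx"]+pic["fx"]*p[0]/-p[2],pic["cy"]-pic["fy"]*p[1]/-p[2]])
def ray(pic,uv,z):
    V=np.array(pic["view"]);R=V[:3,:3];c=-R.T@V[:3,3]
    d=R.T@np.array([(uv[0]-pic["cx"])/pic["fx"],-(uv[1]-pic["cy"])/pic["fy"],-1.])
    return c+d*(z-c[2])/d[2]
def save(pic,name,crop=None,s=1):
    im=cv2.cvtColor(pic["pixels"],cv2.COLOR_RGB2BGR)
    if crop: a,b,c,d=crop; im=im[b:d,a:c]
    cv2.imwrite("pics/"+name,cv2.resize(im,None,fx=s,fy=s,interpolation=cv2.INTER_CUBIC))
E
python3 - <<'E'
from h import *
print(robot.observe())
Z=dict(plane_tiny=0,plane_small=0,plane_medium=0,plane_large=0,pad_1=.015,pad_4=.015,varnish_jar=0,brass_dish=0)
for n in["top","scene"]:
    p=robot.read_camera(n);save(p,n+"0.png",s=1.4);print(n,p.keys(),p["fx"],np.round(p["view"],3).tolist())
    for k,z in Z.items():
        for r in robot.tip_of(p,k)[:4]: print(k,np.round(r["at"],1),round(r["p"],2),np.round(ray(p,r["at"],z)[:2],3))
E
```

```text
{'time': 0.0, 'qpos': array([ 1.02801128e+00,  3.42730566e-01,  1.52502642e+00, -2.09404768e-05,
        1.27534970e+00, -1.46011540e-01]), 'qvel': array([-3.98316617e-05, -3.17887664e-04,  4.17955386e-05,  9.14479955e-04,
        1.01950459e-03,  7.03870708e-04]), 'joint_efforts': array([ 2.70572364e-04, -4.31245279e+01, -2.44220781e+01,  7.16474955e-02,
        5.59645495e-02, -1.53433466e-04]), 'tool_pos': array([0.20265011, 0.48384529, 0.20413762]), 'tool_rot': array([-3.14009181e+00, -2.00471179e-04,  2.74482511e+00]), 'contact_force': array([0.63652865, 0.44462609, 0.30496516]), 'torque': array([-0.04560159, -0.05034074, -0.0229872 ]), 'grip_force': 0.0, 'opening': 0.09185061368345461}
top dict_keys(['pixels', 'fx', 'fy', 'cx', 'cy', 'view', 'shot']) 380.5462843792805 [[0.157, -0.988, 0.001, -0.043], [0.968, 0.154, 0.2, -0.519], [-0.198, -0.031, 0.98, -0.842], [0.0, 0.0, 0.0, 1.0]]
plane_tiny [254.1 273.3] 0.65 [0.357 0.073]
plane_tiny [280.  269.3] 0.64 [0.376 0.013]
plane_tiny [262.1 247.2] 0.55 [0.422 0.064]
plane_tiny [228.9 250.2] 0.55 [0.402 0.143]
plane_small [191.6 229.
[... 702 characters left out ...]
[0.0, 0.0, 0.0, 1.0]]
plane_tiny [344.8 173. ] 0.6 [0.401 0.139]
plane_tiny [281.5 165.8] 0.59 [0.375 0.01 ]
plane_tiny [310.  182.7] 0.52 [0.424 0.066]
plane_tiny [308.9 159.9] 0.44 [0.361 0.069]
plane_small [394.2 187.7] 0.85 [0.445 0.232]
plane_medium [244.9 188.4] 0.86 [ 0.433 -0.065]
pad_1 [200.8 277.4] 0.87 [ 0.634 -0.133]
pad_1 [302.1 255.6] 0.85 [0.601 0.036]
pad_1 [348.3 249.1] 0.77 [0.591 0.116]
pad_1 [251.2 269.1] 0.68 [ 0.622 -0.05 ]
pad_4 [200.8 277.4] 0.87 [ 0.634 -0.133]
pad_4 [302.1 255.6] 0.85 [0.601 0.036]
pad_4 [348.3 249.1] 0.77 [0.591 0.116]
pad_4 [251.2 269.1] 0.68 [ 0.622 -0.05 ]
varnish_jar [132.9 300.1] 0.73 [ 0.661 -0.241]
brass_dish [400.4 231.5] 0.59 [0.55  0.221]
```

View pics/top0.png

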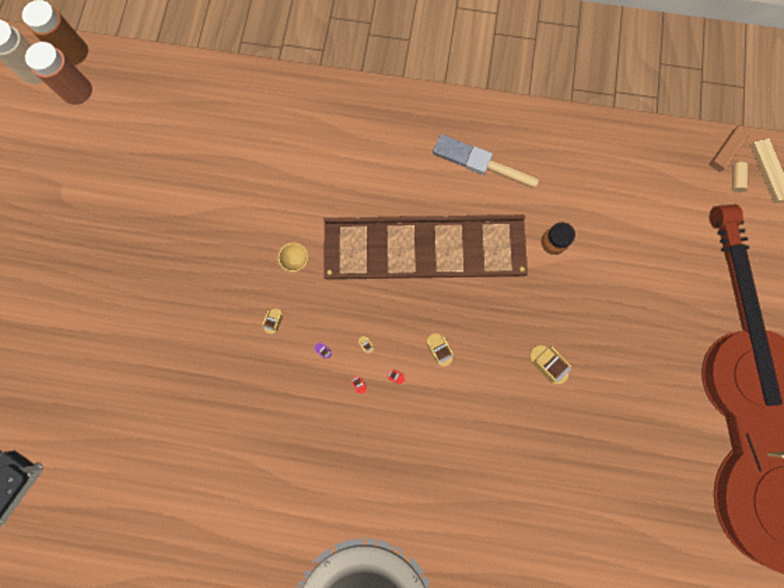

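View pics/scene0.png

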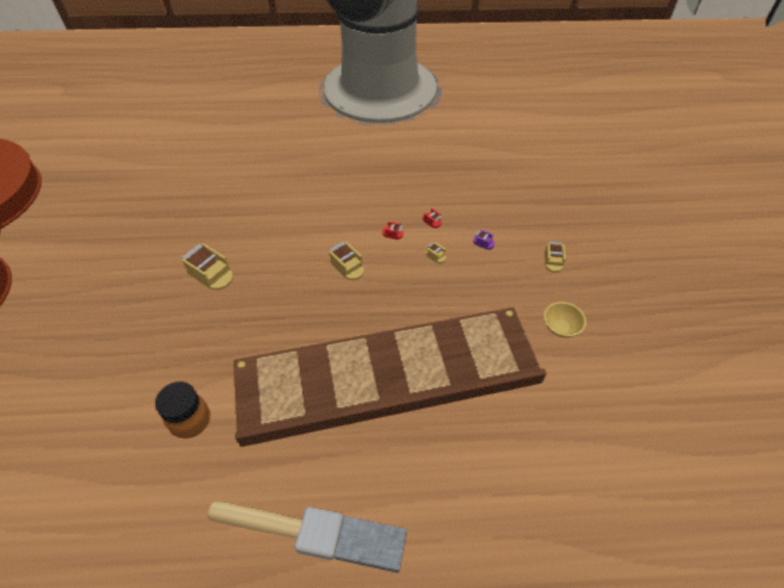

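```bash
python3 - <<'E'
from h import *
p=robot.read_camera("top");save(p,"top1.png",(160,140,430,300),2.95)
q=robot.read_camera("scene");save(q,"scene1.png",(110,140,430,320),2.5)
E
```

```text
(no output)
```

View pics/top1.png

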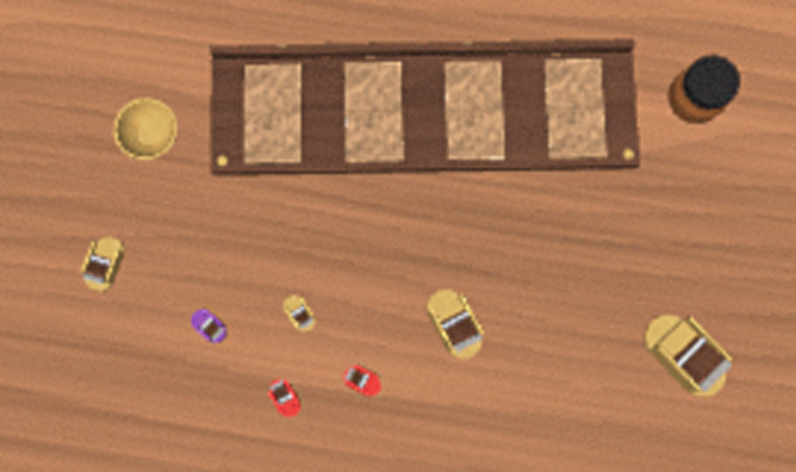

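View pics/scene1.png

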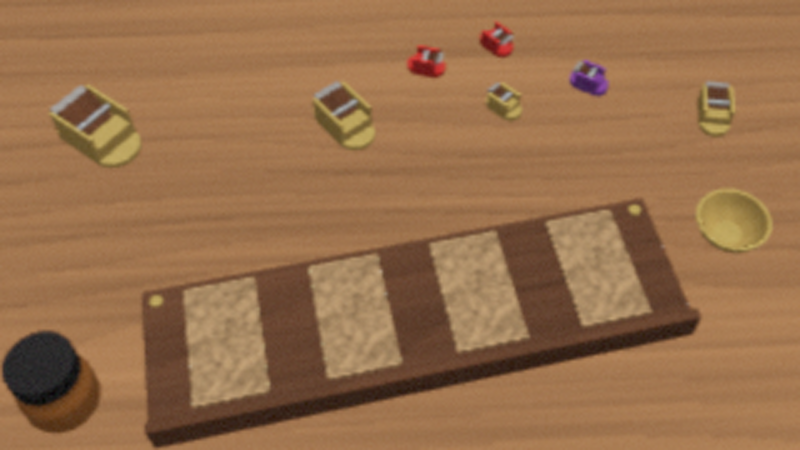

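The jar stands at the pad_4 (−y) end and the dish at the pad_1 end. In the top crop the pads lie at about (273,113) to (577,108), with large at (690,355), medium (455,323), small (103,263) and brass tiny (299,313). The purple and two red look-alikes are near tiny. Next I'll refine the poses by fitting silhouettes.

```bash
cat > fit.py <<'E'
from h import *
from scipy.optimize import minimize
D=dict(tiny=(.032,.018,.019,.017),small=(.046,.024,.028,.021),medium=(.060,.030,.036,.026),large=(.076,.038,.046,.031))
S=4
def hulls(pic,P,L,W,wl,h,off,z0):
    x,y,a=P;c,s=np.cos(a),np.sin(a);R=np.array([[c,-s],[s,c]])
    t=np.linspace(0,2*np.pi,40)
    # stadium-like sole
    r=W/2;e=np.c_[np.sign(np.cos(t))*(L/2-r)+r*np.cos(t),r*np.sin(t)]
    b=np.array([[i*wl/2+off,j*W/2] for i in(1,-1) for j in(1,-1)])
    out=[]
    for q,zs in((e,(0,.005)),(b,(0,h))):
        w=q@R.T+[x,y]
        uv=np.array([proj(pic,[*u,z+z0]) for u in w for z in zs])
        out.append(cv2.convexHull(uv.astype(np.float32)).reshape(-1,2))
    return out
def masks(pic):
    im=cv2.cvtColor(pic["pixels"],cv2.COLOR_RGB2Lab).astype(float)
    bg=np.median(im[150:300,150:420].reshape(-1,3),0)
    med=cv2.medianBlur(cv2.cvtColor(pic["pixels"],cv2.COLOR_RGB2Lab),5)
    d=im-bg; return d
def fgmask(pic,uv,rad):
    d=masks(pic);m=np.zeros(d.shape[:2],np.uint8)
    f=(np.abs(d[...,0])>38)|(np.abs(d[...,1])>9)|(np.abs(d[...,2])>14)
    cv2.circle(m,tuple(int(round(v)) for v in uv),rad,1,-1)
    return (f&(m>0)).astype(np.uint8)
def fit(pics,name,guess,z0=0,rad=.03):
    L,W,wl,h=D[name];fm=[]
    for p in pics:
        c=proj(p,[guess[0],guess[1],z0+.01]);r=int(.62*L*p["fx"]/.85)+4
        x0,y0=int(c[0])-r-3,int(c[1])-r-3;f=fgmask(p,c,r)[y0:y0+2*r+6,x0:x0+2*r+6]
        fm.append((x0,y0,cv2.resize(f*1.,None,fx=S,fy=S,interpolation=cv2.INTER_LINEAR)>.5))
    def cost(P):
        v=0
        for p,(x0,y0,f) in zip(pics,fm):
            m=np.zeros(f.shape,np.uint8)
            for q in hulls(p,P[:3],L,W,wl,h,P[3],z0):
                cv2.fillConvexPoly(m,np.round(((q-[x0,y0]+.5)*S-.5)*16).astype(np.int32),1,shift=4)
            v+=1-(m.astype(bool)&f).sum()/max(1,(m.astype(bool)|f).sum())
        return v/len(pics)
    best=None
    for a in np.arange(0,2*np.pi,np.pi/8):
        r=minimize(cost,[guess[0],guess[1],a,-.003],method="Nelder-Mead",options=dict(initial_simplex=np.array([[guess[0],guess[1],a,0]]*5)+np.vstack([np.zeros(4),np.diag([.005,.005,.2,-.004])]),maxiter=120))
        if best is None or r.fun<best.fun: best=r
    return best
E
python3 - <<'E'
from fit import *
t=robot.read_camera("top");s=robot.read_camera("scene")
G=dict(tiny=(.423,.065),small=(.442,.237),medium=(.435,-.062),large=(.442,-.254))
for k,g in G.items():
    for ps,l in(([t],"t"),([s],"s"),([t,s],"ts")):
        r=fit(ps,k,g);print(k,l,np.round(r.x,4),round(r.fun,3))
# pads
for p in(t,s):
    im=p["pixels"].astype(int);C=[]
    for g in((.588,.118),(.598,.034),(.615,-.053),(.633,-.137)):
        c=proj(p,[*g,.018]);m=np.zeros(im.shape[:2],np.uint8);cv2.circle(m,tuple(np.round(c).astype(int)),38,1,-1)
        f=((im[...,0]>135)&(im[...,2]>75)&(m>0)).astype(np.uint8)
        n,lab,st,ce=cv2.connectedComponentsWithStats(cv2.morphologyEx(f,cv2.MORPH_CLOSE,np.ones((3,3))))
        l=lab[tuple(np.round(c[::-1]).astype(int))]
        W=np.array([ray(p,[u,v],.018)[:2] for v,u in np.argwhere(lab==l)]).astype(np.float32)
        (cx,cy),wh,an=cv2.minAreaRect(W*1000);C.append(W.mean(0));print(len(W),W.mean(0).round(4),round(cx,1),round(cy,1),np.round(wh,1),round(an,1))
    C=np.array(C);print("row dir",np.arctan2(*(C[0]-C[3])[::-1]),np.linalg.norm(np.diff(C,axis=0),axis=1))
E
```

```text
tiny t [ 4.2470e-01  6.7400e-02  3.9213e+00 -1.0000e-04] 0.117
tiny s [ 0.42    0.0674  3.2686 -0.0063] 0.326
tiny ts [4.2440e-01 6.7300e-02 3.9016e+00 1.4000e-03] 0.25
small t [4.3960e-01 2.3390e-01 2.9861e+00 1.2000e-03] 0.111
small s [ 4.3680e-01  2.3610e-01  2.8312e+00 -1.4000e-03] 0.249
small ts [4.3850e-01 2.3460e-01 2.9253e+00 5.0000e-04] 0.202
medium t [ 4.362e-01 -5.970e-02  6.630e-01 -5.000e-04] 0.105
medium s [ 0.4333 -0.0611  0.5734  0.0006] 0.221
medium ts [ 4.3470e-01 -6.0400e-02  3.7605e+00  3.0000e-04] 0.175
large t [ 4.3990e-01 -2.5080e-01  4.0546e+00  1.8000e-03] 0.074
large s [ 0.4372 -0.2516  0.8206  0.0014] 0.195
large ts [ 4.393e-01 -2.512e-01  8.660e-01 -4.000e-04] 0.146
636 [0.5853 0.1162] 585.3 117.3 [87.1 46.8] 9.6
659 [0.5994 0.0326] 600.2 32.0 [84.9 47.1] 9.1
652 [ 0.6148 -0.0512] 615.1 -51.2 [87.6 47.2] 8.1
658 [ 0.6294 -0.1345] 631.9 -134.2 [90.6 48. ] 9.7
row dir 1.7448854 [0.08483022 0.08510929 0.08466103]
2090 [0.5669 0.1258] 565.4 131.6 [121.8 105.9] 21.6
1918 [0.5809 0.0314] 578.7 42.8 [126.5 101.3] 23.0
1810 [ 0.6024 -0.0537] 599.2 -63.0 [ 96.2 122.7] 84.3
1911 [ 0.6176 -0.1383] 614.7 -133.4 [121.9  87. ] 26.9
row dir 1.7603046 [0.09541027 0.08779988 0.08592845]
```

```bash
cat > go.py <<'E'
import sys
from h import *
from scipy.spatial.transform import Rotation as Ro
def plan(*pts):
    o=robot.observe();p=np.array(o["tool_pos"]);yaw=o["tool_rot"][2];print("now",p.round(4),"yaw",round(yaw,3),"open",round(o["opening"],4),"grip",round(o["grip_force"],1),"t",round(o["time"],1))
    for x,y,z,a in pts:
        d=(a-yaw+np.pi/2)%np.pi-np.pi/2
        yaw2=yaw+d;c,s=np.cos(yaw2),np.sin(yaw2)
        dx,dy,dz=np.array([x,y,z])-p
        print("turn",round(-d,3),"shift",np.round([c*dx+s*dy,s*dx-c*dy,-dz],4));p=np.array([x,y,z]);yaw=yaw2
if __name__=="__main__": plan(*[eval(a) for a in sys.argv[1:]])
E
python3 go.py .439,.2343,.12,-.19 .439,.2343,.021,-.19
```

```text
now [0.2029 0.4842 0.2048] yaw 2.745 open 0.0914 grip 0.0 t 1.1
turn -0.207 shift [-0.2791 -0.2009  0.0848]
turn -0.0 shift [0.    0.    0.099]
```

Emit:
carry_out:
  commands:
    - [[0, 0, 0], -0.104, 0.6]
    - [[0, 0, 0], -0.103, 0.6]
    - [[-0.04, -0.0287, 0.0121], 0, 0.6]
    - [[-0.04, -0.0287, 0.0121], 0, 0.6]
    - [[-0.04, -0.0287, 0.0121], 0, 0.6]
    - [[-0.04, -0.0287, 0.0121], 0, 0.6]
    - [[-0.04, -0.0287, 0.0121], 0, 0.6]
    - [[-0.04, -0.0287, 0.0121], 0, 0.6]
    - [[-0.039, -0.0287, 0.0121], 0, 0.6]
    - [[0, 0, 0], 0, 0.6]
    - [[0, 0, 0], 0, 0.6]
  newtons: 20

```text
time: 2.48
tool_pos: [0.4387, 0.2345, 0.1202]
tool_rot: [3.141, -0.0, 2.951]
contact_force: [-0.3, -1.0, 0.6]
opening: 0.0549
grip_force: 0.0
```

```bash
python3 go.py .439,.2343,.021,-.19; python3 - <<'E'
from h import *
p=robot.read_camera("scene");save(p,"s2.png",(300,90,500,270),3)
E
```

```text
now [0.4387 0.2345 0.1202] yaw 2.951 open 0.0549 grip 0.0 t 2.5
turn -0.0 shift [-0.0003 -0.0002  0.0992]
```

View pics/s2.png

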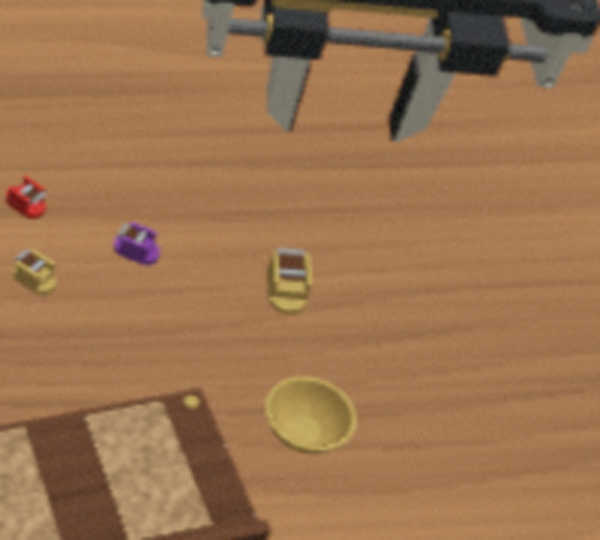

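Emit:
carry_out:
  commands:
    - [[0, 0, 0.02], 0, 0.6]
    - [[0, 0, 0.03], 0, 0.6]
    - [[0, 0, 0], 0, 0.6]
    - [[0, 0, 0], 0, 0.6]

```text
time: 3.02
tool_pos: [0.4391, 0.2352, 0.0712]
tool_rot: [3.141, 0.001, 2.953]
contact_force: [0.2, 0.7, -0.1]
opening: 0.0552
grip_force: 0.0
```

```bash
python3 - <<'E'
from fit import *
o=robot.observe();x,y,z=o["tool_pos"]
p=robot.read_camera("scene")
a=o["tool_rot"][2];R=np.array([-np.sin(a),np.cos(a)])
im=p["pixels"].copy()
for s in(-1,1):
    c=proj(p,[*(np.array([x,y])+s*.0275*R),z-.017]);cv2.circle(im,tuple(np.round(c).astype(int)),1,(0,255,0),-1)
for q in hulls(p,(.4385,.2343,2.95),*D["small"],0,0): cv2.polylines(im,[np.round(q).astype(int)],True,(0,0,255),1)
p2=dict(p,pixels=im);save(p2,"s3.png",(340,110,460,230),5)
E
```

```text
(no output)
```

View pics/s3.png

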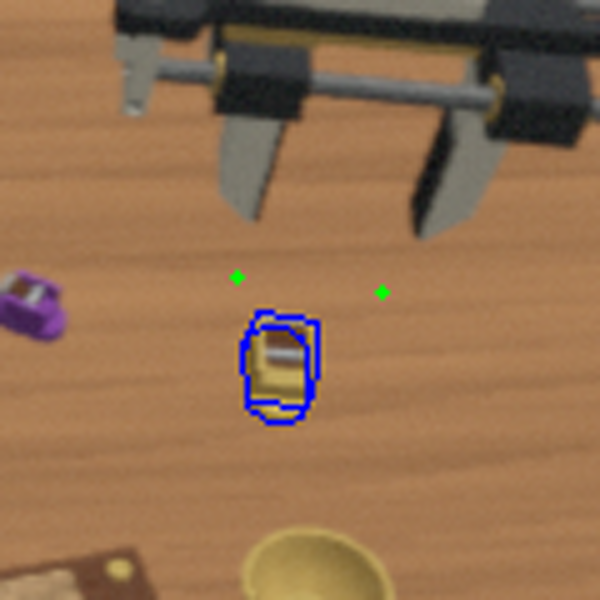

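```bash
python3 - <<'E'
from fit import *
o=robot.observe();x,y,z=o["tool_pos"];print(robot.tcp_to_tips,o["tool_pos"],z)
a=o["tool_rot"][2];R=np.array([-np.sin(a),np.cos(a)]);out=[]
for n in("scene","top"):
    p=robot.read_camera(n);im=cv2.resize(p["pixels"],None,fx=5,fy=5,interpolation=cv2.INTER_CUBIC);print({k:round(p[k],2) for k in("fx","fy","cx","cy")})
    for s in(-1,1):
      for dz,col in((-.017,(0,255,0)),(.0,(255,0,255)),(.03,(0,255,255))):
        c=proj(p,[*(np.array([x,y])+s*.0275*R),z+dz])*5+2.5;cv2.circle(im,tuple(np.round(c).astype(int)),4,col,-1)
    for q in hulls(p,(.4385,.2343,2.95),*D["small"],0,0): cv2.polylines(im,[np.round(q*5+2.5).astype(int)],True,(0,0,255),1)
    c=np.round(proj(p,[x,y,z])*5).astype(int);out.append(im[max(0,c[1]-300):c[1]+250,c[0]-195:c[0]+195])
h=min(i.shape[0] for i in out)
cv2.imwrite("pics/s4.png",cv2.cvtColor(np.hstack([i[:h] for i in out]),cv2.COLOR_RGB2BGR))
E
```

```text
0.017 [0.43946848 0.23511623 0.0714235 ] 0.07142349615739665
{'fx': 393.77, 'fy': 393.77, 'cx': 288.16, 'cy': 205.62}
{'fx': 380.55, 'fy': 380.55, 'cx': 278.45, 'cy': 205.6}
```

View pics/s4.png

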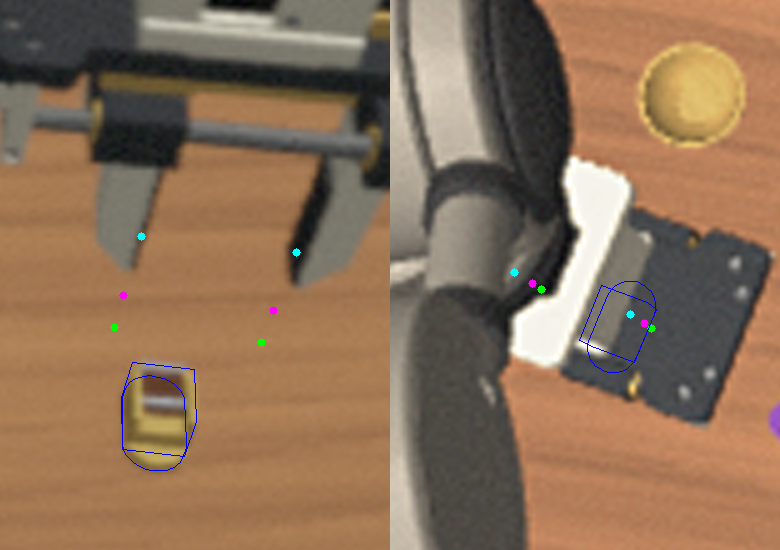

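```bash
python3 - <<'E'
from fit import *
p=robot.read_camera("scene");t=robot.read_camera("top")
for z in(0,.02): print(z,ray(p,(272,63),z).round(3),ray(p,(230,63),z).round(3),ray(p,(314,63),z).round(3))
print("proj origin",proj(p,[0,0,0]),proj(p,[0,0,.1]), proj(t,[0,0,0]))
for c in(p,t):
    V=np.array(c["view"]);print("cam",(-V[:3,:3].T@V[:3,3]).round(3))
# tip midpoints seen, in scene px
o=robot.observe();c=proj(p,o["tool_pos"])*5;c=np.round(c)
L=(np.array([135,268])+[c[0]-195,c[1]-300])/5;R=(np.array([297,285])+[c[0]-195,c[1]-300])/5
for z in(.04,.054,.07,.084,.1): a,b=ray(p,L,z),ray(p,R,z);print(z,((a+b)/2).round(4),np.linalg.norm(a-b).round(4))
print(o["tool_rot"],o["opening"],o["qpos"].round(3))
E
```

```text
0 [-0.001  0.001  0.   ] [-0.005 -0.11   0.   ] [0.003 0.113 0.   ]
0.02 [0.031 0.001 0.02 ] [ 0.027 -0.107  0.02 ] [0.035 0.109 0.02 ]
proj origin [271.4471264   63.18240208] [270.49038587  26.64537587] [259.08734897 440.15330385]
cam [ 0.941 -0.012  0.596]
cam [0.343 0.012 0.929]
0.04 [0.3973 0.2602 0.04  ] 0.0636
0.054 [0.411  0.2534 0.054 ] 0.062
0.07 [0.4267 0.2455 0.07  ] 0.0602
0.084 [0.4404 0.2387 0.084 ] 0.0586
0.1 [0.456  0.2309 0.1   ] 0.0567
[3.14068518e+00 1.36626340e-03 2.95191179e+00] 0.05546491253901023 [ 0.336  0.448  1.779  0.     0.914 -1.045]
```

Emit:
carry_out:
  commands:
    - [[0.0, 0.0, 0.02], 0, 0.6]
    - [[0, 0, 0.01], 0, 0.6]
    - [[0, 0, 0], 0, 0.6]
    - [[0, 0, 0], 0, 0.6]

```text
time: 3.78
tool_pos: [0.4393, 0.2344, 0.0406]
tool_rot: [3.141, 0.001, 2.952]
contact_force: [-1.0, -0.1, 0.4]
opening: 0.0552
grip_force: 0.0
```

```bash
python3 - <<'E'
from fit import *
o=robot.observe();x,y,z=o["tool_pos"];print(o["tool_pos"])
a=o["tool_rot"][2];R=np.array([-np.sin(a),np.cos(a)])
p=robot.read_camera("scene");im=cv2.resize(p["pixels"],None,fx=5,fy=5,interpolation=cv2.INTER_CUBIC)
for s in(-1,1):
  for dz,col in((-.017,(0,255,0)),(.013,(0,255,255))):
    c=proj(p,[*(np.array([x,y])+s*.0275*R),z+dz])*5+2.5;cv2.circle(im,tuple(np.round(c).astype(int)),4,col,-1)
c=np.round(proj(p,[x,y,z])*5).astype(int);print(c)
cv2.imwrite("pics/s5.png",cv2.cvtColor(im[c[1]-250:c[1]+200,c[0]-200:c[0]+200],cv2.COLOR_RGB2BGR))
E
```

```text
[0.43931746 0.23443052 0.04056008]
[1997  858]
```

View pics/s5.png

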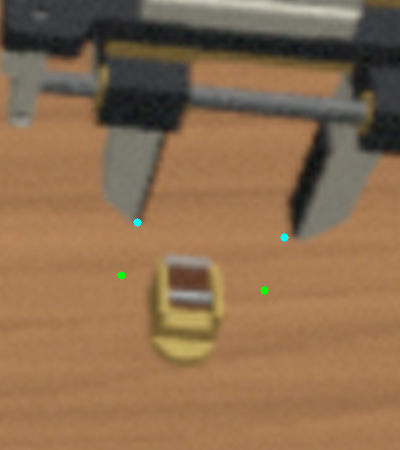

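The tips show in the picture about 30 mm higher than the reading says, and their x and y agree. I'll go down slowly, checking force and picture.

Emit:
carry_out:
  commands:
    - [[0, 0, 0.01], 0, 0.6]
    - [[0, 0, 0.01], 0, 0.6]
    - [[0, 0, 0], 0, 0.6]
    - [[0, 0, 0], 0, 0.6]

```text
time: 4.32
tool_pos: [0.4389, 0.2343, 0.02]
tool_rot: [-3.142, -0.0, 2.952]
contact_force: [-0.1, 0.3, 0.2]
opening: 0.055
grip_force: 0.0
```

```bash
python3 - <<'E'
from fit import *
o=robot.observe();x,y,z=o["tool_pos"];print(o["tool_pos"])
a=o["tool_rot"][2];R=np.array([-np.sin(a),np.cos(a)]);out=[]
for n in("scene","top"):
    p=robot.read_camera(n);im=cv2.resize(p["pixels"],None,fx=5,fy=5,interpolation=cv2.INTER_CUBIC)
    for s in(-1,1):
      for dz,col in((-.017,(0,255,0)),(.013,(0,255,255))):
        c=proj(p,[*(np.array([x,y])+s*.0275*R),z+dz])*5+2.5;cv2.circle(im,tuple(np.round(c).astype(int)),4,col,-1)
    c=np.round(proj(p,[x,y,z])*5).astype(int);out.append(im[c[1]-250:c[1]+200,c[0]-195:c[0]+195])
cv2.imwrite("pics/s6.png",cv2.cvtColor(np.hstack(out),cv2.COLOR_RGB2BGR))
E
```

```text
[0.43894332 0.23432659 0.02000287]
```

View pics/s6.png

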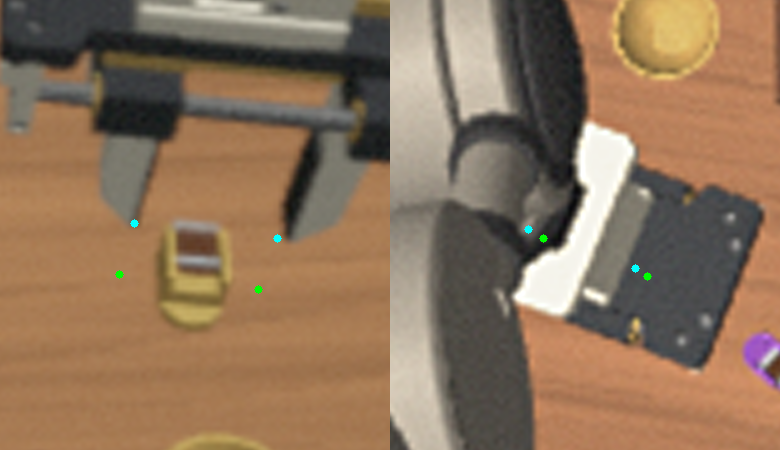

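```bash
python3 - <<'E'
from fit import *
o=robot.observe();p=robot.read_camera("top");c=np.round(proj(p,o["tool_pos"])*5)
for z in(.08,.1,.126,.15):
  print(z,*[ray(p,(np.array(q)+[c[0]-195-390,c[1]-250]-2.5)/5,z)[:2].round(3) for q in((762,207),(697,370),(730,288))])
a=o["tool_rot"][2];y=np.array([np.sin(a),-np.cos(a)]);print(o["tool_pos"][:2]-.095*y, o["tool_pos"][:2]+.095*y)
E
```

```text
0.08 [0.466 0.146] [0.389 0.161] [0.427 0.154]
0.1 [0.463 0.143] [0.388 0.158] [0.425 0.15 ]
0.126 [0.459 0.139] [0.386 0.153] [0.423 0.146]
0.15 [0.456 0.135] [0.385 0.149] [0.42  0.142]
[0.42125755 0.14107042] [0.45710421 0.32765825]
```

Emit:
carry_out:
  commands:
    - [[0, 0, 0.003], 0, 0.6]
    - [[0, 0, 0], 0, 0.6]

```text
time: 4.72
tool_pos: [0.4388, 0.2343, 0.017]
tool_rot: [-3.141, -0.0, 2.952]
contact_force: [-0.1, -0.2, 0.8]
opening: 0.0551
grip_force: 0.0
```

Emit:
carry_out:
  commands:
    - [[0, 0, 0.005], 0, 0.6]
    - [[0, 0, 0], 0, 0.6]

```text
time: 4.97
tool_pos: [0.4387, 0.2342, 0.0117]
tool_rot: [-3.141, -0.001, 2.952]
contact_force: [0.3, -0.6, -0.7]
opening: 0.0553
grip_force: 0.0
```

Emit:
carry_out:
  commands:
    - [[0, 0, 0.005], 0, 0.6]
    - [[0, 0, 0], 0, 0.6]

```text
time: 5.22
tool_pos: [0.4387, 0.2342, 0.0067]
tool_rot: [-3.141, -0.001, 2.952]
contact_force: [-0.2, 0.2, -0.3]
opening: 0.0547
grip_force: 0.0
```

Emit:
carry_out:
  commands:
    - [[0, 0, 0.005], 0, 0.6]
    - [[0, 0, 0], 0, 0.6]

```text
time: 5.48
tool_pos: [0.4387, 0.2342, 0.0017]
tool_rot: [-3.141, -0.001, 2.952]
contact_force: [-0.2, -0.0, 0.2]
opening: 0.0554
grip_force: 0.0
```

Emit:
carry_out:
  commands:
    - [[0, 0, 0.004], 0, 0.6]
    - [[0, 0, 0], 0, 0.6]

```text
time: 5.72
tool_pos: [0.4388, 0.2342, -0.0022]
tool_rot: [-3.141, -0.001, 2.952]
contact_force: [0.2, -0.0, 0.6]
opening: 0.0551
grip_force: 0.0
```

```bash
python3 - <<'E'
from fit import *
o=robot.observe();x,y,z=o["tool_pos"];print(o["tool_pos"])
p=robot.read_camera("scene");im=cv2.resize(p["pixels"],None,fx=5,fy=5,interpolation=cv2.INTER_CUBIC)
c=np.round(proj(p,[x,y,.02])*5).astype(int)
cv2.imwrite("pics/s7.png",cv2.cvtColor(im[c[1]-200:c[1]+150,c[0]-195:c[0]+195],cv2.COLOR_RGB2BGR))
E
```

```text
[ 0.43875591  0.23422419 -0.0021869 ]
```

View pics/s7.png

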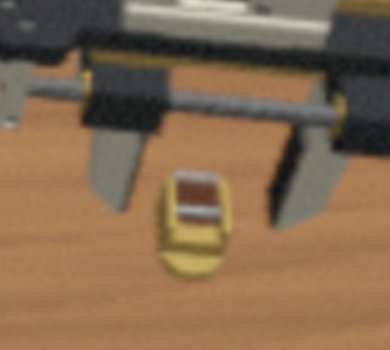

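The z reading is clearly offset: it shows −2 mm with no contact. In the picture the tips are at (122,210) and (278,228), beside the upper part of the walls.

```bash
python3 - <<'E'
from fit import *
o=robot.observe();x,y,z=o["tool_pos"];p=robot.read_camera("scene")
c=np.round(proj(p,[x,y,.02])*5)
q=(np.array([200,219])+[c[0]-195,c[1]-200]-2.5)/5
for h in(0,.005,.01,.015,.02,.025): print(h,ray(p,q,h).round(4),(proj(p,[x,y,h])-q).round(1))
E
```

```text
0 [0.4301 0.2418 0.    ] [-2.7  3.4]
0.005 [0.4344 0.2397 0.005 ] [-2.2  1.8]
0.01 [0.4387 0.2376 0.01  ] [-1.6  0.1]
0.015 [0.443  0.2355 0.015 ] [-1.  -1.6]
0.02 [0.4473 0.2333 0.02  ] [-0.5 -3.2]
0.025 [0.4516 0.2312 0.025 ] [ 0.1 -4.9]
```

Emit:
carry_out:
  commands:
    - [[0, 0, 0.004], 0, 0.6]
    - [[0, 0, 0], 0, 0.6]

```text
time: 6.08
tool_pos: [0.4387, 0.2343, -0.0062]
tool_rot: [-3.141, -0.0, 2.952]
contact_force: [0.3, 0.5, -1.0]
opening: 0.0549
grip_force: 0.0
```

Emit:
carry_out:
  commands:
    - [[0, 0, 0.002], 0, 0.6]
    - [[0, 0, 0], 0, 0.6]

```text
time: 6.32
tool_pos: [0.4389, 0.2343, -0.008]
tool_rot: [-3.142, -0.0, 2.952]
contact_force: [0.7, -0.2, -0.3]
opening: 0.0552
grip_force: 0.0
```

Emit:
carry_out:
  commands:
    - [[0, 0, 0.001], 0, 0.6]
    - [[0, 0, 0], 0, 0.6]

```text
time: 6.58
tool_pos: [0.439, 0.2343, -0.0089]
tool_rot: [3.142, 0.0, 2.952]
contact_force: [0.3, -0.6, -0.5]
opening: 0.0552
grip_force: 0.0
```

Emit:
carry_out:
  commands:
    - [[0, 0, 0.001], 0, 0.6]
    - [[0, 0, 0], 0, 0.6]

```text
time: 6.82
tool_pos: [0.4389, 0.2343, -0.0099]
tool_rot: [3.142, -0.0, 2.952]
contact_force: [0.4, -0.2, -0.3]
opening: 0.0553
grip_force: 0.0
```

Emit:
carry_out:
  commands:
    - [[0, 0, 0.001], 0, 0.6]
    - [[0, 0, 0], 0, 0.6]

```text
time: 7.08
tool_pos: [0.439, 0.2343, -0.0109]
tool_rot: [3.142, -0.0, 2.952]
contact_force: [-0.1, -0.3, 0.4]
opening: 0.0551
grip_force: 0.0
```

Emit:
carry_out:
  commands:
    - [[0, 0, 0.001], 0, 0.6]
    - [[0, 0, 0], 0, 0.6]

```text
time: 7.32
tool_pos: [0.4389, 0.2343, -0.0119]
tool_rot: [3.142, -0.0, 2.952]
contact_force: [0.5, -0.4, -0.6]
opening: 0.0549
grip_force: 0.0
```

Emit:
carry_out:
  commands:
    - [[0, 0, 0.001], 0, 0.6]
    - [[0, 0, 0], 0, 0.6]

```text
time: 7.58
tool_pos: [0.4389, 0.2343, -0.013]
tool_rot: [-3.142, -0.0, 2.952]
contact_force: [0.1, -0.3, 0.2]
opening: 0.055
grip_force: 0.0
```

Emit:
carry_out:
  commands:
    - [[0, 0, 0.001], 0, 0.6]
    - [[0, 0, 0], 0, 0.6]

```text
time: 7.82
tool_pos: [0.4389, 0.2343, -0.0139]
tool_rot: [3.142, -0.0, 2.952]
contact_force: [0.4, -0.1, -0.1]
opening: 0.0549
grip_force: 0.0
```

Emit:
carry_out:
  commands:
    - [[0, 0, 0.001], 0, 0.6]
    - [[0, 0, 0], 0, 0.6]

```text
time: 8.07
tool_pos: [0.4389, 0.2343, -0.0149]
tool_rot: [3.142, -0.0, 2.952]
contact_force: [0.6, 0.5, -0.7]
opening: 0.0552
grip_force: 0.0
```

Emit:
carry_out:
  commands:
    - [[0, 0, 0.001], 0, 0.6]
    - [[0, 0, 0], 0, 0.6]

```text
time: 8.32
tool_pos: [0.4389, 0.2343, -0.0159]
tool_rot: [3.142, -0.0, 2.952]
contact_force: [0.1, -0.2, -0.3]
opening: 0.0548
grip_force: 0.0
```

Emit:
carry_out:
  commands:
    - [[0, 0, 0.001], 0, 0.6]
    - [[0, 0, 0], 0, 0.6]

```text
time: 8.57
tool_pos: [0.4389, 0.2343, -0.0169]
tool_rot: [3.142, -0.0, 2.952]
contact_force: [0.4, -0.1, 0.1]
opening: 0.0552
grip_force: 0.0
```

```bash
python3 - <<'E'
from fit import *
o=robot.observe();x,y,z=o["tool_pos"];print(o["tool_pos"],o["contact_force"],o["joint_efforts"].round(1))
p=robot.read_camera("scene");im=cv2.resize(p["pixels"],None,fx=5,fy=5,interpolation=cv2.INTER_CUBIC)
c=np.round(proj(p,[x,y,.02])*5).astype(int)
cv2.imwrite("pics/s8.png",cv2.cvtColor(im[c[1]-200:c[1]+150,c[0]-195:c[0]+195],cv2.COLOR_RGB2BGR))
E
```

```text
[ 0.43893586  0.23431944 -0.01694066] [ 0.44351067 -0.05524283  0.11187933] [ -0.  -45.6 -14.6   0.    0.1   0. ]
```

View pics/s8.png

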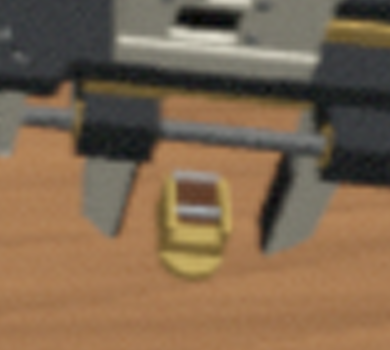

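Emit:
carry_out:
  commands:
    - [[0, 0, 0], 0, 0.4]
    - [[0, 0, 0], 0, 0.2]
    - [[0, 0, 0], 0, 0.1]
    - [[0, 0, 0], 0, 0.1]
    - [[0, 0, 0], 0, 0.1]
    - [[0, 0, 0], 0, 0.1]
  newtons: 20

```text
time: 9.38
tool_pos: [0.439, 0.2344, -0.0168]
tool_rot: [3.141, 0.0, 2.952]
contact_force: [0.3, 0.6, 0.3]
opening: 0.0241
grip_force: 20.0
```

Emit:
carry_out:
  commands:
    - [[0, 0, -0.02], 0, 0.1]
    - [[0, 0, -0.04], 0, 0.1]
    - [[0, 0, -0.04], 0, 0.1]
    - [[0, 0, 0], 0, 0.1]

```text
time: 9.88
tool_pos: [0.4407, 0.235, 0.0857]
tool_rot: [3.139, 0.005, 2.952]
contact_force: [0.2, -0.8, -1.9]
opening: 0.0238
grip_force: 20.0
```

```bash
python3 go.py .6146,-.0511,.084,.174 .6146,-.0511,.0032,.174
```

```text
now [0.4407 0.235  0.0857] yaw 2.952 open 0.0238 grip 20.0 t 9.9
turn -0.364 shift [-0.1217 -0.3119  0.0017]
turn -0.0 shift [-0.      0.      0.0808]
```

Emit:
carry_out:
  commands:
    - [[0, 0, 0], -0.121, 0.1]
    - [[0, 0, 0], -0.121, 0.1]
    - [[0, 0, 0], -0.122, 0.1]
    - [[-0.0174, -0.0446, 0], 0, 0.1]
    - [[-0.0174, -0.0446, 0], 0, 0.1]
    - [[-0.0174, -0.0446, 0], 0, 0.1]
    - [[-0.0174, -0.0446, 0], 0, 0.1]
    - [[-0.0174, -0.0446, 0], 0, 0.1]
    - [[-0.0174, -0.0446, 0], 0, 0.1]
    - [[-0.0173, -0.0443, 0], 0, 0.1]
    - [[0, 0, 0], 0, 0.1]
    - [[0, 0, 0], 0, 0.1]
    - [[0, 0, 0.03], 0, 0.1]
    - [[0, 0, 0.03], 0, 0.1]
    - [[0, 0, 0], 0, 0.1]
    - [[0, 0, 0], 0, 0.1]

```text
time: 11.88
tool_pos: [0.6132, -0.051, 0.024]
tool_rot: [-3.141, 0.001, -2.966]
contact_force: [0.3, 0.5, -1.4]
opening: 0.0241
grip_force: 20.0
```

```bash
python3 go.py .6146,-.0511,.0032,.174; python3 - <<'E'
from fit import *
o=robot.observe();x,y,z=o["tool_pos"]
p=robot.read_camera("scene");im=cv2.resize(p["pixels"],None,fx=5,fy=5,interpolation=cv2.INTER_CUBIC)
zz=z+.0168
for q in hulls(p,(x,y,o["tool_rot"][2]),*D["small"],0,zz): cv2.polylines(im,[np.round(q*5+2.5).astype(int)],True,(0,0,255),1)
c=np.round(proj(p,[x,y,.02])*5).astype(int)
cv2.imwrite("pics/s9.png",cv2.cvtColor(im[c[1]-250:c[1]+200,c[0]-300:c[0]+300],cv2.COLOR_RGB2BGR))
E
```

```text
now [ 0.6132 -0.051   0.024 ] yaw -2.966 open 0.0241 grip 20.0 t 11.9
turn 0.001 shift [-0.0013 -0.0003  0.0208]
```

View pics/s9.png

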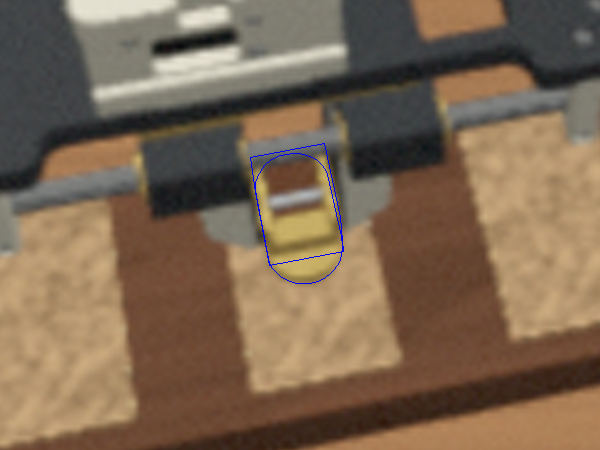

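The held plane matches the outline, so x, y, yaw and the z offset agree. Lowering.

Emit:
carry_out:
  commands:
    - [[-0.0013, 0, 0.01], 0, 0.1]
    - [[0, 0, 0.008], 0, 0.1]
    - [[0, 0, 0], 0, 0.1]

```text
time: 12.3
tool_pos: [0.6135, -0.0514, 0.0042]
tool_rot: [3.141, -0.002, -2.968]
contact_force: [0.0, 0.2, -2.1]
opening: 0.0239
grip_force: 20.0
```

Emit:
carry_out:
  commands:
    - [[0, 0, 0.002], 0, 0.1]
    - [[0, 0, 0], 0, 0.1]

```text
time: 12.55
tool_pos: [0.6142, -0.0516, 0.0031]
tool_rot: [3.142, 0.0, -2.967]
contact_force: [-0.9, -0.2, -1.1]
opening: 0.0239
grip_force: 20.0
```

Emit:
carry_out:
  commands:
    - [[0, 0, 0.001], 0, 0.1]
    - [[0, 0, 0], 0, 0.1]

```text
time: 12.8
tool_pos: [0.6142, -0.0515, 0.0021]
tool_rot: [3.142, 0.0, -2.967]
contact_force: [-0.6, 0.1, -1.3]
opening: 0.0238
grip_force: 20.0
```

Emit:
carry_out:
  commands:
    - [[0, 0, 0.001], 0, 0.1]
    - [[0, 0, 0], 0, 0.1]

```text
time: 13.05
tool_pos: [0.6143, -0.0516, 0.0012]
tool_rot: [-3.142, 0.0, -2.967]
contact_force: [0.4, -0.3, -0.6]
opening: 0.0238
grip_force: 20.0
```

Emit:
carry_out:
  commands:
    - [[0, 0, 0.0007], 0, 0.1]
    - [[0, 0, 0], 0, 0.1]

```text
time: 13.3
tool_pos: [0.6143, -0.0516, 0.0011]
tool_rot: [-3.141, 0.001, -2.967]
contact_force: [-1.9, 1.0, 5.0]
opening: 0.0236
grip_force: 20.0
```

Emit:
carry_out:
  commands:
    - [[0, 0, 0], 0, 0.4]
    - [[0, 0, 0], 0, 0.45]
    - [[0, 0, 0], 0, 0.45]
    - [[0, 0, -0.02], 0, 0.45]
    - [[0, 0, -0.03], 0, 0.45]
    - [[0, 0, -0.03], 0, 0.45]
    - [[0, 0, 0], 0, 0.45]

```text
time: 14.18
tool_pos: [0.6158, -0.0519, 0.0828]
tool_rot: [-3.14, 0.005, -2.967]
contact_force: [0.4, 0.0, -0.9]
opening: 0.0416
grip_force: 0.0
```

```bash
python3 - <<'E'
from fit import *
t=robot.read_camera("top");s=robot.read_camera("scene")
print(robot.tip_of(t,"plane_small")[:1],fit([s],"small",(.6146,-.0511),.018).x.round(4))
r=fit([t],"tiny",(.4245,.067));print(r.x.round(4),r.fun)
E
python3 go.py .4245,.0673,.08,.76 .4245,.0673,-.0165,.76
```

```text
[] [ 6.131e-01 -5.200e-02  1.927e-01 -1.000e-04]
[0.4467 0.0721 4.984  0.0835] 0.4595429277331686
now [ 0.6134 -0.0514  0.0792] yaw -2.967 open 0.0414 grip 0.0 t 14.3
turn -0.586 shift [ 0.0552  0.2162 -0.0008]
turn -0.0 shift [-0.      0.      0.0965]
```

Emit:
carry_out:
  commands:
    - [[0, 0, 0], -0.147, 0.45]
    - [[0, 0, 0], -0.147, 0.45]
    - [[0, 0, 0], -0.146, 0.45]
    - [[0, 0, 0], -0.146, 0.45]
    - [[0.011, 0.0432, 0], 0, 0.45]
    - [[0.011, 0.0432, 0], 0, 0.45]
    - [[0.011, 0.0432, 0], 0, 0.45]
    - [[0.011, 0.0432, 0], 0, 0.45]
    - [[0.0112, 0.0434, 0], 0, 0.45]
    - [[0, 0, 0], 0, 0.45]
    - [[0, 0, 0.03], 0, 0.45]
    - [[0, 0, 0], 0, 0.45]
    - [[0, 0, 0], 0, 0.45]

```text
time: 15.95
tool_pos: [0.4258, 0.0668, 0.0505]
tool_rot: [3.141, -0.0, -2.382]
contact_force: [-0.1, -0.3, -0.0]
opening: 0.0414
grip_force: 0.0
```

```bash
python3 go.py .4245,.0673,-.0165,.76; python3 - <<'E'
from fit import *
o=robot.observe();x,y,z=o["tool_pos"]
p=robot.read_camera("scene");im=cv2.resize(p["pixels"],None,fx=5,fy=5,interpolation=cv2.INTER_CUBIC)
print(fit([p],"tiny",(.4245,.067)).x.round(4))
for q in hulls(p,(.4245,.0673,.76),*D["tiny"],0,0): cv2.polylines(im,[np.round(q*5+2.5).astype(int)],True,(0,0,255),1)
c=np.round(proj(p,[x,y,.02])*5).astype(int)
cv2.imwrite("pics/s10.png",cv2.cvtColor(im[c[1]-200:c[1]+150,c[0]-200:c[0]+200],cv2.COLOR_RGB2BGR))
E
```

```text
now [0.4258 0.0668 0.0505] yaw -2.382 open 0.0414 grip 0.0 t 15.9
turn -0.0 shift [0.0006 0.0013 0.067 ]
[ 0.4183  0.0669  3.2485 -0.0076]
```

View pics/s10.png

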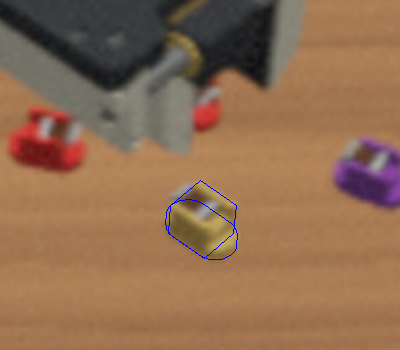

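Emit:
carry_out:
  commands:
    - [[0.0006, 0.0013, 0.03], 0, 0.45]
    - [[0, 0, 0.027], 0, 0.45]
    - [[0, 0, 0.01], 0, 0.45]
    - [[0, 0, 0], 0, 0.45]
    - [[0, 0, 0], 0, 0.2]
    - [[0, 0, 0], 0, 0.1]
    - [[0, 0, 0], 0, 0.05]
    - [[0, 0, 0], 0, 0.05]
    - [[0, 0, 0], 0, 0.05]
  newtons: 15

```text
time: 17.12
tool_pos: [0.4243, 0.0676, -0.0161]
tool_rot: [-3.141, 0.001, -2.381]
contact_force: [-0.3, -0.2, 6.8]
opening: 0.0175
grip_force: 15.0
```

Emit:
carry_out:
  commands:
    - [[0, 0, -0.03], 0, 0.05]
    - [[0, 0, -0.035], 0, 0.05]
    - [[0, 0, -0.035], 0, 0.05]
    - [[0, 0, 0], 0, 0.05]
    - [[0, 0, 0], 0, 0.05]

```text
time: 17.75
tool_pos: [0.4232, 0.0676, 0.0828]
tool_rot: [3.141, -0.001, -2.381]
contact_force: [-0.3, 0.3, -0.4]
opening: 0.0177
grip_force: 15.0
```

```bash
python3 go.py .6295,-.1345,.085,.174 .6295,-.1345,.0025,.174
```

```text
now [0.4232 0.0676 0.0828] yaw -2.381 open 0.0177 grip 15.0 t 17.8
turn 0.586 shift [-0.1681 -0.2348 -0.0022]
turn -0.0 shift [-0.      0.      0.0825]
```

Emit:
carry_out:
  commands:
    - [[0, 0, 0], 0.147, 0.05]
    - [[0, 0, 0], 0.147, 0.05]
    - [[0, 0, 0], 0.146, 0.05]
    - [[0, 0, 0], 0.146, 0.05]
    - [[-0.028, -0.0391, 0], 0, 0.05]
    - [[-0.028, -0.0391, 0], 0, 0.05]
    - [[-0.028, -0.0391, 0], 0, 0.05]
    - [[-0.028, -0.0391, 0], 0, 0.05]
    - [[-0.028, -0.0391, 0], 0, 0.05]
    - [[-0.028, -0.0391, 0], 0, 0.05]
    - [[0, 0, 0], 0, 0.05]
    - [[0, 0, 0.03], 0, 0.05]
    - [[0, 0, 0.03], 0, 0.05]
    - [[0, 0, 0], 0, 0.05]
    - [[0, 0, 0], 0, 0.05]

```text
time: 19.62
tool_pos: [0.63, -0.1339, 0.0238]
tool_rot: [3.141, -0.0, -2.967]
contact_force: [0.6, 0.2, -0.1]
opening: 0.0178
grip_force: 15.0
```

```bash
python3 go.py .6295,-.1345,.0025,.174; python3 - <<'E'
from fit import *
p=robot.read_camera("scene");r=fit([p],"tiny",(.6295,-.1345),.0223+.0165);print(r.x.round(4),r.fun)
for k in("varnish_jar","brass_dish"): print(k,[ray(p,r["at"],0).round(3) for r in robot.tip_of(p,k)[:1]])
for r in robot.tip_of(p,"plane_tiny")[:4]: print(np.round(r["at"],1),ray(p,r["at"],.04).round(4),ray(p,r["at"],0).round(4))
E
```

```text
now [ 0.63   -0.1339  0.0238] yaw -2.967 open 0.0178 grip 15.0 t 19.6
turn 0.001 shift [ 0.0006 -0.0005  0.0213]
[ 0.6267 -0.1406  4.8433 -0.0136] 0.3313632781717888
varnish_jar [array([ 0.657, -0.24 ,  0.   ])]
brass_dish [array([0.554, 0.22 , 0.   ])]
[305.5 158.6] [0.3959 0.0571 0.04  ] [0.3567 0.062  0.    ]
[279.6 165.5] [0.4123 0.0053 0.04  ] [0.3743 0.0066 0.    ]
[197. 268.] [ 0.6298 -0.1347  0.04  ] [ 0.6074 -0.1435  0.    ]
[345.4 171.7] [0.4342 0.1308 0.04  ] [0.3978 0.141  0.    ]
```

Emit:
carry_out:
  commands:
    - [[0, 0, 0.012], 0, 0.05]
    - [[0, 0, 0.0075], 0, 0.05]
    - [[0, 0, 0], 0, 0.05]
    - [[0, 0, 0], 0, 0.05]

```text
time: 20.32
tool_pos: [0.6299, -0.1343, 0.0038]
tool_rot: [3.141, -0.0, -2.967]
contact_force: [-0.5, -0.6, -0.6]
opening: 0.018
grip_force: 15.0
```

Emit:
carry_out:
  commands:
    - [[0, 0, 0.001], 0, 0.05]
    - [[0, 0, 0], 0, 0.05]

```text
time: 20.58
tool_pos: [0.63, -0.1343, 0.0029]
tool_rot: [3.142, 0.0, -2.967]
contact_force: [0.3, -0.1, -0.3]
opening: 0.0178
grip_force: 15.0
```

Emit:
carry_out:
  commands:
    - [[0, 0, 0.001], 0, 0.05]
    - [[0, 0, 0], 0, 0.05]

```text
time: 20.82
tool_pos: [0.6301, -0.1343, 0.002]
tool_rot: [-3.142, 0.0, -2.967]
contact_force: [0.1, 0.2, -0.2]
opening: 0.0177
grip_force: 15.0
```

Emit:
carry_out:
  commands:
    - [[0, 0, 0.0007], 0, 0.05]
    - [[0, 0, 0], 0, 0.05]
    - [[0, 0, 0], 0, 0.3]
    - [[0, 0, 0], 0, 0.4]
    - [[0, 0, 0], 0, 0.4]
    - [[0, 0, -0.02], 0, 0.4]
    - [[0, 0, -0.03], 0, 0.4]
    - [[0, 0, -0.03], 0, 0.6]
    - [[0, 0, 0], 0, 0.6]
    - [[0, 0, 0], 0, 0.6]

```text
time: 22.08
tool_pos: [0.6294, -0.1341, 0.0802]
tool_rot: [3.141, -0.001, -2.967]
contact_force: [-0.9, 0.1, -0.1]
opening: 0.0546
grip_force: 0.0
```

```bash
python3 - <<'E'
from fit import *
t=robot.read_camera("top");s=robot.read_camera("scene")
for r in robot.tip_of(s,"plane_tiny")[:4]: print(np.round(r["at"],1),ray(s,r["at"],.018).round(4))
r=fit([t],"medium",(.4355,-.06));print(r.x.round(4),r.fun)
r=fit([t],"large",(.44,-.251));print(r.x.round(4),r.fun)
E
python3 go.py .4355,-.0600,.08,.61 .4355,-.0600,-.0145,.61
```

```text
[198.1 277.1] [ 0.6343 -0.1363  0.018 ]
[310.4 156.9] [0.3699 0.0703 0.018 ]
[280.9 167.8] [0.3979 0.0084 0.018 ]
[344.  172.8] [0.417  0.1332 0.018 ]
[ 0.4631 -0.0567  4.5194  0.0354] 0.6308995002776235
[ 0.4345 -0.2865  6.6275  0.0147] 0.5323563651304526
now [ 0.6292 -0.134   0.0797] yaw -2.967 open 0.0548 grip 0.0 t 22.2
turn -0.436 shift [ 0.1164  0.1717 -0.0003]
turn -0.0 shift [-0.      0.      0.0945]
```

Emit:
carry_out:
  commands:
    - [[0, 0, 0], -0.146, 0.6]
    - [[0, 0, 0], -0.145, 0.6]
    - [[0, 0, 0], -0.145, 0.6]
    - [[0.0291, 0.0429, 0], 0, 0.6]
    - [[0.0291, 0.0429, 0], 0, 0.6]
    - [[0.0291, 0.0429, 0], 0, 0.6]
    - [[0.0291, 0.043, 0], 0, 0.6]
    - [[0, 0, 0], 0, 0.6]
    - [[0, 0, 0.03], 0, 0.6]
    - [[0, 0, 0], 0, 0.6]
    - [[0, 0, 0], 0, 0.6]

```text
time: 23.6
tool_pos: [0.4369, -0.0606, 0.0515]
tool_rot: [-3.142, 0.0, -2.532]
contact_force: [0.4, -0.2, 0.2]
opening: 0.055
grip_force: 0.0
```

```bash
python3 go.py .4355,-.0600,-.0145,.61; python3 - <<'E'
from fit import *
o=robot.observe();x,y,z=o["tool_pos"]
p=robot.read_camera("scene");im=cv2.resize(p["pixels"],None,fx=5,fy=5,interpolation=cv2.INTER_CUBIC)
print(robot.tip_of(p,"plane_medium"),ray(p,robot.tip_of(p,"plane_medium")[0]["at"],0))
for q in hulls(p,(.4355,-.06,.61),*D["medium"],0,0): cv2.polylines(im,[np.round(q*5+2.5).astype(int)],True,(0,0,255),1)
c=np.round(proj(p,[x,y,.02])*5).astype(int)
cv2.imwrite("pics/s11.png",cv2.cvtColor(im[c[1]-250:c[1]+150,c[0]-200:c[0]+200],cv2.COLOR_RGB2BGR))
E
```

```text
now [ 0.4369 -0.0606  0.0515] yaw -2.532 open 0.055 grip 0.0 t 23.6
turn 0.0 shift [0.0008 0.0013 0.066 ]
[{'at': [243.9, 188.3], 'p': 0.95}] [ 0.43312252 -0.06654526  0.        ]
```

View pics/s11.png

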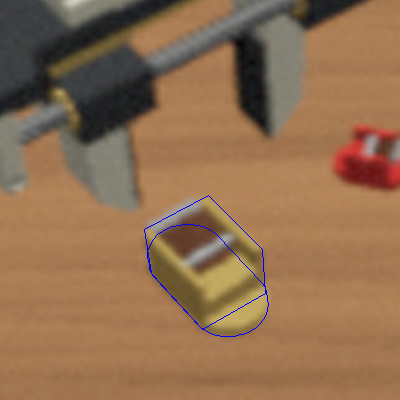

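The outline matches the medium plane, and the jaws stand either side of it. That was the last of my picture views, so I go by numbers from here.

Emit:
carry_out:
  commands:
    - [[0.0008, 0.0013, 0.03], 0, 0.6]
    - [[0, 0, 0.025], 0, 0.6]
    - [[0, 0, 0.01], 0, 0.6]
    - [[0, 0, 0], 0, 0.6]
    - [[0, 0, 0], 0, 0.4]
    - [[0, 0, 0], 0, 0.2]
    - [[0, 0, 0], 0, 0.15]
    - [[0, 0, 0], 0, 0.15]
    - [[0, 0, 0], 0, 0.15]
  newtons: 25

```text
time: 24.88
tool_pos: [0.4352, -0.0598, -0.0133]
tool_rot: [-3.141, 0.001, -2.531]
contact_force: [0.2, 0.7, 5.7]
opening: 0.0299
grip_force: 24.7
```

Emit:
carry_out:
  commands:
    - [[0, 0, -0.03], 0, 0.15]
    - [[0, 0, -0.035], 0, 0.15]
    - [[0, 0, -0.035], 0, 0.15]
    - [[0, 0, 0], 0, 0.15]
    - [[0, 0, 0], 0, 0.15]

```text
time: 25.5
tool_pos: [0.4339, -0.0594, 0.0853]
tool_rot: [3.14, -0.001, -2.531]
contact_force: [0.5, 0.9, -1.8]
opening: 0.0304
grip_force: 24.7
```

```bash
python3 go.py .5996,.0325,.085,.174 .5996,.0325,.006,.174
```

```text
now [ 0.4339 -0.0594  0.0853] yaw -2.531 open 0.0304 grip 24.7 t 25.5
turn 0.436 shift [-0.1791  0.0618  0.0003]
turn -0.0 shift [-0.     0.     0.079]
```

Emit:
carry_out:
  commands:
    - [[0, 0, 0], 0.146, 0.15]
    - [[0, 0, 0], 0.145, 0.15]
    - [[0, 0, 0], 0.145, 0.15]
    - [[-0.0358, 0.0124, 0], 0, 0.15]
    - [[-0.0358, 0.0124, 0], 0, 0.15]
    - [[-0.0358, 0.0124, 0], 0, 0.15]
    - [[-0.0358, 0.0123, 0], 0, 0.15]
    - [[-0.0358, 0.0123, 0], 0, 0.15]
    - [[0, 0, 0], 0, 0.15]
    - [[0, 0, 0.03], 0, 0.15]
    - [[0, 0, 0.03], 0, 0.15]
    - [[0, 0, 0], 0, 0.15]
    - [[0, 0, 0], 0, 0.15]

```text
time: 27.12
tool_pos: [0.6003, 0.0319, 0.0265]
tool_rot: [3.142, -0.0, -2.968]
contact_force: [-0.2, 0.6, -2.0]
opening: 0.03
grip_force: 24.7
```

```bash
python3 go.py .5996,.0325,.006,.174;python3 - <<'E'
from fit import *
s=robot.read_camera("scene")
for r in robot.tip_of(s,"plane_medium")[:2]: print(r["p"],ray(s,r["at"],.0133+robot.observe()["tool_pos"][2]).round(4))
E
```

```text
now [0.6003 0.0319 0.0265] yaw -2.968 open 0.03 grip 24.7 t 27.1
turn -0.0 shift [0.0006 0.0007 0.0205]
0.63 [0.5994 0.0286 0.0407]
```

Emit:
carry_out:
  commands:
    - [[0.0005, 0.0006, 0.012], 0, 0.15]
    - [[0, 0, 0.0075], 0, 0.15]
    - [[0, 0, 0], 0, 0.15]
    - [[0, 0, 0], 0, 0.15]

```text
time: 27.72
tool_pos: [0.5999, 0.0327, 0.0067]
tool_rot: [3.142, 0.0, -2.967]
contact_force: [0.7, 0.4, -2.5]
opening: 0.03
grip_force: 24.7
```

Emit:
carry_out:
  commands:
    - [[0, 0, 0.001], 0, 0.15]
    - [[0, 0, 0], 0, 0.15]

```text
time: 27.98
tool_pos: [0.5999, 0.0327, 0.0058]
tool_rot: [3.142, 0.0, -2.967]
contact_force: [0.4, 0.1, -2.6]
opening: 0.03
grip_force: 24.7
```

Emit:
carry_out:
  commands:
    - [[0, 0, 0.001], 0, 0.15]
    - [[0, 0, 0], 0, 0.15]

```text
time: 28.22
tool_pos: [0.5999, 0.0327, 0.0048]
tool_rot: [-3.142, 0.0, -2.967]
contact_force: [0.0, -0.5, -2.6]
opening: 0.0299
grip_force: 24.7
```

Emit:
carry_out:
  commands:
    - [[0, 0, 0.0007], 0, 0.15]
    - [[0, 0, 0], 0, 0.15]
    - [[0, 0, 0], 0, 0.45]
    - [[0, 0, 0], 0, 0.5]
    - [[0, 0, 0], 0, 0.5]
    - [[0, 0, -0.02], 0, 0.5]
    - [[0, 0, -0.03], 0, 0.5]
    - [[0, 0, -0.035], 0, 0.68]
    - [[0, 0, 0], 0, 0.68]
    - [[0, 0, 0], 0, 0.68]

```text
time: 29.48
tool_pos: [0.5993, 0.0327, 0.0884]
tool_rot: [3.141, -0.001, -2.967]
contact_force: [0.3, 0.6, -1.3]
opening: 0.0622
grip_force: 0.0
```

```bash
python3 - <<'E'
from fit import *
t=robot.read_camera("top");s=robot.read_camera("scene")
r=fit([t],"large",(.44,-.251));print(r.x.round(4),r.fun)
for n,p in(("s",s),("t",t)):
  for k in("small","medium","tiny"):print(n,k,[(ray(p,r["at"],.018)[:2].round(4),round(r["p"],2)) for r in robot.tip_of(p,"plane_"+k)[:4]])
E
python3 go.py .4395,-.251,.085,.88 .4395,-.251,-.0115,.88
```

```text
[ 4.4040e-01 -2.5140e-01  4.0729e+00  1.6000e-03] 0.25198135198135196
s small [(array([ 0.6213, -0.0537]), 0.55)]
s medium [(array([0.5992, 0.0249]), 0.76)]
s tiny [(array([ 0.6316, -0.1375]), 0.53), (array([0.4137, 0.1311]), 0.45)]
t small [(array([ 0.6081, -0.0509]), 0.6)]
t medium []
t tiny [(array([ 0.635 , -0.1463]), 0.51)]
now [0.5996 0.0327 0.0885] yaw -2.967 open 0.0625 grip 0.0 t 29.9
turn -0.706 shift [ 0.3207 -0.0574  0.0035]
turn -0.0 shift [-0.      0.      0.0965]
```

Emit:
carry_out:
  commands:
    - [[0, 0, 0], 0.174, 0.68]
    - [[0, 0, 0], 0.174, 0.68]
    - [[0, 0, 0], 0.174, 0.68]
    - [[0, 0, 0], 0.174, 0.68]
    - [[0, 0, 0], 0.174, 0.68]
    - [[0, 0, 0], 0.174, 0.68]
    - [[0, 0, 0], 0.174, 0.68]
    - [[0, 0, 0], 0.174, 0.68]
    - [[0, 0, 0], 0.174, 0.68]
    - [[0, 0, 0], 0.174, 0.68]
    - [[0, 0, 0], 0.174, 0.68]
    - [[0, 0, 0], 0.174, 0.68]
    - [[0, 0, 0], 0.174, 0.68]
    - [[0, 0, 0], 0.174, 0.68]
    - [[0, 0, 0], 0, 0.68]
    - [[0, 0, 0], 0, 0.68]

```text
time: 31.88
tool_pos: [0.5997, 0.0327, 0.0889]
tool_rot: [-3.141, 0.0, 0.883]
contact_force: [-0.3, 0.1, 0.5]
opening: 0.0628
grip_force: 0.0
```

```bash
python3 go.py .4395,-.251,.085,.89 .4395,-.251,-.0115,.89; python3 -c "
from h import *
print(robot.observe()['qpos'])"
```

```text
now [0.5997 0.0327 0.0889] yaw 0.883 open 0.0628 grip 0.0 t 31.9
turn -0.007 shift [-0.3213  0.0541  0.0039]
turn -0.0 shift [0.     0.     0.0965]
[-7.30895278e-02  5.86123747e-01  1.46202791e+00  9.52389582e-05
  1.09358299e+00  6.14485576e-01]
```

Emit:
carry_out:
  commands:
    - [[-0.0459, 0.0077, 0], -0.007, 0.68]
    - [[-0.0459, 0.0077, 0], 0, 0.68]
    - [[-0.0459, 0.0077, 0], 0, 0.68]
    - [[-0.0459, 0.0077, 0], 0, 0.68]
    - [[-0.0459, 0.0077, 0], 0, 0.68]
    - [[-0.0459, 0.0078, 0], 0, 0.68]
    - [[-0.0459, 0.0078, 0], 0, 0.68]
    - [[0, 0, 0], 0, 0.68]
    - [[0, 0, 0.03], 0, 0.68]
    - [[0, 0, 0], 0, 0.68]
    - [[0, 0, 0], 0, 0.68]

```text
time: 33.25
tool_pos: [0.439, -0.2499, 0.0596]
tool_rot: [3.141, -0.0, 0.889]
contact_force: [-0.2, 0.7, 0.2]
opening: 0.0622
grip_force: 0.0
```

```bash
python3 go.py .4395,-.251,-.0110,.89; python3 - <<'E'
from h import *
p=robot.read_camera("scene");print(proj(p,[.4395,-.251,0]))
for r in robot.tip_of(p,"plane_large"): print(r, ray(p,r["at"],0))
E
```

```text
now [ 0.439  -0.2499  0.0596] yaw 0.889 open 0.0622 grip 0.0 t 33.2
turn -0.001 shift [-0.0006  0.001   0.0706]
[149.02931717 194.05468765]
{'at': [148.1, 189.7], 'p': 0.63} [ 0.42823    -0.25461107  0.        ]
```

Emit:
carry_out:
  commands:
    - [[-0.0006, 0.001, 0.02], 0, 0.68]
    - [[0, 0, 0.015], 0, 0.68]
    - [[0, 0, 0], 0, 0.68]

```text
time: 33.72
tool_pos: [0.4383, -0.2509, 0.0233]
tool_rot: [-3.14, -0.0, 0.887]
contact_force: [-0.7, -0.5, -0.7]
opening: 0.0624
grip_force: 0.0
```

Emit:
carry_out:
  commands:
    - [[0, 0, 0.02], 0, 0.68]
    - [[0, 0, 0.0145], 0, 0.68]
    - [[0, 0, 0], 0, 0.68]
    - [[0, 0, 0], 0, 0.5]
    - [[0, 0, 0], 0, 0.3]
    - [[0, 0, 0], 0, 0.25]
    - [[0, 0, 0], 0, 0.25]
    - [[0, 0, 0], 0, 0.25]
  newtons: 35

```text
time: 34.72
tool_pos: [0.4391, -0.2517, -0.0101]
tool_rot: [3.141, -0.0, 0.887]
contact_force: [1.0, 0.9, 4.9]
opening: 0.0377
grip_force: 35.0
```

Emit:
carry_out:
  commands:
    - [[0, 0, -0.03], 0, 0.25]
    - [[0, 0, -0.035], 0, 0.25]
    - [[0, 0, -0.035], 0, 0.25]
    - [[0, 0, 0], 0, 0.25]
    - [[0, 0, 0], 0, 0.25]

```text
time: 35.35
tool_pos: [0.4378, -0.2507, 0.0879]
tool_rot: [-3.139, -0.0, 0.887]
contact_force: [-0.9, 0.1, -4.0]
opening: 0.0374
grip_force: 35.0
```

```bash
python3 go.py .5853,.1165,.09,.174 .5853,.1165,.009,.174
```

```text
now [ 0.4378 -0.2507  0.0879] yaw 0.887 open 0.0374 grip 35.0 t 35.4
turn 0.713 shift [ 0.2088 -0.3361 -0.0021]
turn -0.0 shift [0.    0.    0.081]
```

Emit:
carry_out:
  commands:
    - [[0, 0, 0], 0.178, 0.25]
    - [[0, 0, 0], 0.178, 0.25]
    - [[0, 0, 0], 0.178, 0.25]
    - [[0, 0, 0], 0.179, 0.25]
    - [[0.0261, -0.042, 0], 0, 0.25]
    - [[0.0261, -0.042, 0], 0, 0.25]
    - [[0.0261, -0.042, 0], 0, 0.25]
    - [[0.0261, -0.042, 0], 0, 0.25]
    - [[0.0261, -0.042, 0], 0, 0.25]
    - [[0.0261, -0.042, 0], 0, 0.25]
    - [[0.0261, -0.042, 0], 0, 0.25]
    - [[0.0261, -0.042, 0], 0, 0.25]
    - [[0, 0, 0], 0, 0.25]
    - [[0, 0, 0.03], 0, 0.25]
    - [[0, 0, 0.025], 0, 0.25]
    - [[0, 0, 0], 0, 0.25]
    - [[0, 0, 0], 0, 0.25]

```text
time: 37.48
tool_pos: [0.5864, 0.1151, 0.0345]
tool_rot: [-3.142, 0.0, 0.173]
contact_force: [0.6, -0.2, -3.5]
opening: 0.0377
grip_force: 35.0
```

```bash
python3 go.py .5853,.1165,.009,.174;python3 - <<'E'
from fit import *
s=robot.read_camera("scene")
for r in robot.tip_of(s,"plane_large")[:2]: print(r["p"],ray(s,r["at"],.0101+robot.observe()["tool_pos"][2]).round(4))
E
```

```text
now [0.5864 0.1151 0.0345] yaw 0.173 open 0.0377 grip 35.0 t 37.5
turn -0.001 shift [-0.0008 -0.0016  0.0255]
0.78 [0.5798 0.12   0.0456]
```

Emit:
carry_out:
  commands:
    - [[-0.0008, -0.0015, 0.015], 0, 0.25]
    - [[0, 0, 0.0095], 0, 0.25]
    - [[0, 0, 0], 0, 0.25]
    - [[0, 0, 0], 0, 0.25]

```text
time: 38.08
tool_pos: [0.5853, 0.117, 0.0099]
tool_rot: [-3.142, 0.0, 0.174]
contact_force: [0.3, -0.9, -3.8]
opening: 0.0377
grip_force: 35.0
```

Emit:
carry_out:
  commands:
    - [[0, 0, 0.001], 0, 0.25]
    - [[0, 0, 0], 0, 0.25]

```text
time: 38.33
tool_pos: [0.5853, 0.1169, 0.0091]
tool_rot: [-3.142, -0.0, 0.174]
contact_force: [0.8, -0.3, -3.5]
opening: 0.0377
grip_force: 35.0
```

Emit:
carry_out:
  commands:
    - [[0, 0, 0.001], 0, 0.25]
    - [[0, 0, 0], 0, 0.25]

```text
time: 38.58
tool_pos: [0.5853, 0.117, 0.008]
tool_rot: [-3.142, -0.0, 0.174]
contact_force: [-0.7, -0.0, -3.8]
opening: 0.0379
grip_force: 35.0
```

Release, lift, and retreat towards the start area to clear the view.

Emit:
carry_out:
  commands:
    - [[0, 0, 0.0007], 0, 0.25]
    - [[0, 0, 0], 0, 0.25]
    - [[0, 0, 0], 0, 0.5]
    - [[0, 0, 0], 0, 0.55]
    - [[0, 0, 0], 0, 0.55]
    - [[0, 0, -0.02], 0, 0.55]
    - [[0, 0, -0.04], 0, 0.55]
    - [[0, 0, -0.06], 0, 0.55]
    - [[0, 0, -0.04], 0, 0.55]
    - [[-0.03, -0.04, 0], 0, 0.55]
    - [[-0.03, -0.05, 0], 0, 0.55]
    - [[-0.03, -0.05, 0], 0, 0.55]
    - [[-0.03, -0.05, 0], 0, 0.55]
    - [[-0.03, -0.05, 0], 0, 0.55]
    - [[-0.03, -0.05, 0], 0, 0.55]
    - [[0, 0, 0], 0, 0.55]
    - [[0, 0, 0], 0, 0.55]

```text
time: 40.7
tool_pos: [0.3581, 0.3713, 0.1673]
tool_rot: [3.141, -0.0, 0.175]
contact_force: [-0.2, -0.4, 0.4]
opening: 0.0508
grip_force: 0.0
```

```bash
python3 - <<'E'
from fit import *
t=robot.read_camera("top");s=robot.read_camera("scene")
G=dict(tiny=(.6295,-.1345),small=(.6146,-.0511),medium=(.5996,.0325),large=(.5853,.1165))
for n,p in(("s",s),("t",t)):
  for k,g in G.items():print(n,k,g,[(ray(p,r["at"],.018)[:2].round(4),round(r["p"],2)) for r in robot.tip_of(p,"plane_"+k)[:4]])
  for k in("varnish_jar","brass_dish"):print(k,[ray(p,r["at"],0)[:2].round(3) for r in robot.tip_of(p,k)[:1]])
# outline fit on pads: brass (yellow, saturated) against cork
import fit as F
def fg(pic,uv,rad):
    h=cv2.cvtColor(pic["pixels"],cv2.COLOR_RGB2HSV);m=np.zeros(h.shape[:2],np.uint8);cv2.circle(m,tuple(int(round(v)) for v in uv),rad,1,-1)
    f=((h[...,0]>=19)&(h[...,0]<35)&(h[...,1]>100)&(m>0)).astype(np.uint8)
    return cv2.morphologyEx(f,cv2.MORPH_CLOSE,np.ones((7,7)))
F.fgmask=fg
for k,g in G.items():
    for l,p in(("t",t),("s",s)):
        r=F.fit([p],k,g,.018);print(k,l,r.x.round(4),round(r.fun,3))
E
```

```text
s tiny (0.6295, -0.1345) [(array([0.3775, 0.0599]), 0.58), (array([ 0.6277, -0.1395]), 0.53), (array([0.417 , 0.1282]), 0.43), (array([0.3862, 0.008 ]), 0.43)]
s small (0.6146, -0.0511) [(array([ 0.6192, -0.0533]), 0.93), (array([ 0.6201, -0.0468]), 0.5)]
s medium (0.5996, 0.0325) [(array([0.5983, 0.0255]), 0.85)]
s large (0.5853, 0.1165) [(array([0.5847, 0.1219]), 0.77)]
varnish_jar [array([ 0.658, -0.24 ])]
brass_dish [array([0.546, 0.219])]
t tiny (0.6295, -0.1345) [(array([0.3797, 0.0129]), 0.66), (array([0.405 , 0.1439]), 0.64), (array([ 0.6251, -0.1427]), 0.62), (array([0.3575, 0.0726]), 0.59)]
t small (0.6146, -0.0511) [(array([ 0.6108, -0.0465]), 0.54)]
t medium (0.5996, 0.0325) [(array([0.6031, 0.0309]), 0.73)]
t large (0.5853, 0.1165) [(array([0.591, 0.12 ]), 0.77)]
varnish_jar [array([ 0.658, -0.239])]
brass_dish [array([0.554, 0.211])]
tiny t [ 6.3050e-01 -1.3530e-01  3.0737e+00  1.2000e-03] 0.16
tiny s [ 6.3040e-01 -1.3490e-01  3.3145e+00 -1.0000e-03] 0.165
small t [ 6.1450e-01 -5.1600e-02  3.2247e+00  1.7000e-03] 0.116
small s [ 6.1470e-01 -5.1800e-02  6.4793e+00  1.6000e-03] 0.355
medium t [ 0.6006  0.0325  0.1572 -0.0017] 0.407
medium s [ 6.0060e-01  3.3100e-02  3.3235e+00 -2.2000e-03] 0.337
large t [ 0.587   0.1164  0.1739 -0.0022] 0.42
large s [ 5.8690e-01  1.1790e-01  3.2989e+00 -2.6000e-03] 0.381
```

All four are within about 2 mm and aligned, and the jar and dish haven't moved.

```bash
python3 -c "
from cell import robot
print(robot.hand_in())"
```

```text
the job is handed in; nothing more can be done
None
```

I handed the job in with all four planes on their pads from jar to dish, shortest to longest. The cameras put each within about 2 mm of its pad's centre and straight along it, and the jar and dish weren't moved; `hand_in()` gave no verdict.

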